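Hold the glass lid over the dumpling pan

TASK

The dumplings in the table-top pan must be shielded from above while their steam escapes at the sides: take the glass lid off its wooden board by its black handle, gripping the handle gently (no more than about 60 N a finger), and carry it over the bottle caddy to the pan. Finish while still holding it, hovering level and still, squarely over the pan with its edges in line with the pan's edges, about 15 mm above the pan's rim and never touching the pan. Do not knock the bottles or the caddy, and leave everything else where it is.

Things in the scene. Friction and masses are not known exactly. Their poses are not given: they have to be found in the camera images.
- lid_handle (a point): Centre of the lid's black handle bar, 55 mm above the lid's underside and 41 mm above the glass. The bar runs along x: 110 long, 16 wide (y), 14 high; z up. Two posts, 16 mm long in x, carry it 47 mm either side of the middle; between them the space under it is free. The hollow handle cracks if a finger squeezes with much over 60 N; 25 to 40 N holds it well.
- lid_rim (a point): Centre of the lid's flat underside, 55 mm straight below lid_handle; same axes (x along the long side, z up).
- lid: The loose lid: a rectangle of clear glass in a steel frame, 250 x 180 mm (x by y), 14 mm thick without the handle, 0.3 to 0.65 kg, lying on the wooden board at the start. Origin and axes are those of lid_rim.
- pan_rim (a point): Centre of the pan's mouth at the height of its rim, 85 mm above the table; x along its long side, z up. The lid's x must be parallel to this x (either way round).
- pan: Fixed dark grey rectangular electric pan, 250 x 180 mm over the rim (x by y), 85 mm high, on a 270 x 200 mm light grey foot, with a black handle at each short end (ends 151 mm from the centre). Dumplings lie below the rim. It stands to the robot's left or right, the board on the other side. Origin at the centre of its underside.
- board: Dark wooden board on which the lid lies, fixed, 270 x 200 x 12 mm; origin at the centre of its underside.
- caddy: Fixed wooden bottle caddy between board and pan, 250 (x) x 82 (y) x 50 mm; origin at the centre of its underside. With the bottles in it, its highest point is 160 mm above the table.
- soy_mid (a point): Half-way up the dark bottle with red cap, loose in the caddy, 155 mm tall, 52 mm diameter, its foot 5 mm above the table.
- vinegar_mid (a point): Half-way up the amber bottle with yellow cap, loose in the caddy, 145 mm tall, 52 mm diameter.
- oil_mid (a point): Half-way up the red-brown bottle with white cap, loose in the caddy, 135 mm tall, 52 mm diameter.
- dish: Small white sauce dish, 84 mm wide, 22 mm high, loose; origin at its underside.
- bowl: Steel mixing bowl, 150 mm wide, 65 mm high, loose; origin at its underside.
- plate: White plate, 130 mm wide, 22 mm high, loose; origin at its underside.
- spatula: Black spatula, 250 mm long, lying on the table, loose.

How it is judged:
By the outcome, as a careful person would: the job done as asked, in the order asked, and still so for the second after the job is handed in, while the arm keeps its last pose, push and grip.
It also fails if it takes over 51 s, if anything falls off the work surface, if the arm or the gripper's body presses on something with over 40 N, if the wrist force passes 120 N, or if a joint passes its speed limit or range.

ROBOT

A 6-joint arm with a two-finger parallel gripper is mounted at the origin on the work surface. World frame = base frame: x ahead of the robot, y to its left, z up, the work surface at z = 0. Lengths are in m, angles in rad, forces in N, time in s.
With the tool pointing down it reaches from about 0.35 to 0.975 m from the base axis. Payload 4.9 kg.
Tool frame: the origin (TCP) lies at the very end of the fingers, on their centre line; the grasp point (between the pads) lies 19 mm behind it; z points along the fingers, x is the direction in which the jaws open and shut, and the axes are right-handed (so a half turn about z gives the same grasp; the last joint's range is limited). The gripper opens to 85 mm and grips with 20 to 120 N. Pads are 22 mm wide; open, the fingers measure 114 mm over their backs; the gripper's body (76 mm by 85 mm) begins 54 mm behind the grasp point. The pads swing forward as they close: fully open they stand 13 mm farther back than shut.
Start: joints at [-1.43, 0.053, 1.613, -0, 1.476, -0.119], TCP at [0.161, -0.604, 0.231] pointing down, gripper open.
Joint ranges: [-3.01, 3.01], [-1.01, 2.22], [0.06, 2.58], [-1.02, 4.17], [0.09, 2.62], [-3.14, 3.14]. Speed limits (rad/s): [2.57, 2.57, 3.14, 3.14, 3.14, 3.14].

INTERFACE

Orientations are given as a unit quaternion [w, x, y, z].
In Python, from plant import manip, imaging gives the robot as it stands.
- The arm moves only by the shell command python3 -m pendant 'ROWS'. ROWS is JSON, a list that holds one entry, the list of rows, each a list of 7 numbers: the turn, a rotation vector about the world's x, y, z in units of pi rad (1.0 is pi rad), then the shift along the world's x, y, z in units of 250 mm (1.0 is 250 mm), then the opening, from 0 (shut) to 1 (fully open). In form: [[[ax, ay, az, tx, ty, tz, claw], ...]]. A call has 1 to 20 rows; each row shifts and turns the commanded pose from where the row before left it; what a row does not reach is not made up. A row lasts 1/8 s, in which the tool goes at most 62.5 mm and 10.7 degrees, less where a joint would pass 70% of its speed; a pose out of reach is approached as far as the arm can. A call with a number of a shift or a turn outside -1 to 1 is refused whole. A call with a gripper value outside its range is refused whole. The fingers move at their own pace and stop on an object; the grip force is fixed at half the most. Time passes only in rows, so rows that do not move let the fingers close. It gives the time, the measured TCP pose, the force and the opening at its end, in the units of the state.
- manip.state(): the state, without advancing time (a new reading comes with each control period).
- imaging.grab_frame(name): name is "scene" or "top"; returns a dict with "frame" (420x560x3 uint8, blue, green, red), "mtx" (3x3 intrinsics, pixels), "k1" (the pictures are not rectified: a ray, as slopes to the right and down, at radius r is drawn at 1 + k1 r^2 times it, then the intrinsics apply), "world_to_cam" (4x4, takes a point from world to camera coordinates). Camera axes: x right, y down, z forward; pixel columns grow to the right and rows downward; lengths in m; the calibration is good to about 2 mm. A picture is of the moment at which its call begins. There is no depth.
- manip.job_done(): hands the job in, once; it reports no verdict.
The state is a dict: "time": time; "joint_pos": joint angles; "joint_vel": joint speeds; "joint_efforts": joint torques, N m; "tool_pos": TCP position; "tool_rot": TCP orientation; "contact_force": force on the tool from outside, world axes, zero at the start; "ft_torque": the same for the moment, N m; "gripper_width": opening from 0.0 (shut) to 1.0 (fully open).
Only numpy, scipy, OpenCV 4.12 (cv2) and the standard library are available. Lean on these libraries where they do the work, as an engineer would, in place of code of your own. Each camera call takes 0.05 s, during which the arm holds its last target. There are 200 camera calls.

## Working session

There is one attempt and no reset: what is moved stays moved. The work goes in short steps, Python scripts to look and compute and a shell command to move; the robot and the scene stay as the last step left them, time stands still between calls to the robot, and variables do not carry over. Pictures are saved under pics/ and viewed, about 8 in all and at most 12, crops included, and the job is handed in when it is done.

```bash
mkdir -p pics; ls; python3 - <<'E'
from plant import manip, imaging
import cv2
for n in("scene","top"):
    d=imaging.grab_frame(n);cv2.imwrite(f"pics/{n}0.png",d["frame"]);print(n,d["mtx"].tolist(),d["k1"],d["world_to_cam"].round(4).tolist())
print(manip.state())
E
```

```text
pics
scene [[468.81214074196566, 0.0, 280.32019267705425], [0.0, 468.81214074196566, 208.53760799534564], [0.0, 0.0, 1.0]] -0.1656712750993601 [[-0.4337, 0.901, 0.0118, 0.2484], [0.6113, 0.3038, -0.7308, -0.3276], [-0.662, -0.3097, -0.6825, 2.0622], [0.0, 0.0, 0.0, 1.0]]
top [[421.3080816211731, 0.0, 285.7320879987426], [0.0, 421.3080816211731, 210.33139342583914], [0.0, 0.0, 1.0]] -0.031383021331115715 [[0.0081, -0.9999, 0.0096, -0.0231], [-0.9954, -0.009, -0.0955, 0.6129], [0.0956, -0.0088, -0.9954, 1.5859], [0.0, 0.0, 0.0, 1.0]]
{'time': 0.1, 'joint_pos': array([-1.43002178e+00,  5.32800187e-02,  1.61411697e+00, -1.30402633e-06,
        1.47597472e+00, -1.19020719e-01]), 'joint_vel': array([-0.00136194, -0.00156562, -0.00325951,  0.00168212, -0.00036796,
       -0.00046748]), 'joint_efforts': array([ 7.11538505e-04, -3.94905102e+01, -3.71359706e+01, -1.10475905e-04,
        3.98492746e-03, -7.78653259e-06]), 'tool_pos': array([ 0.16046302, -0.60349221,  0.23021638]), 'tool_rot': array([-6.21646829e-04,  7.92742650e-01, -6.09555822e-01, -6.36247294e-04]), 'contact_force': array([ 0.13303435,  0.3282447 , -0.65518629]), 'ft_torque': array([0.04465607, 0.01766404, 0.05323803]), 'gripper_width': 1.0008293800844743}
```

View pics/top0.png

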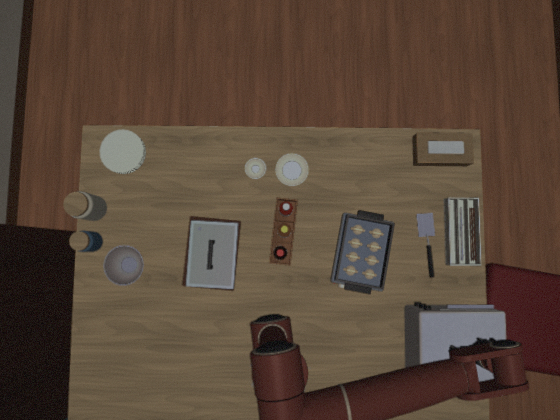

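View pics/scene0.png

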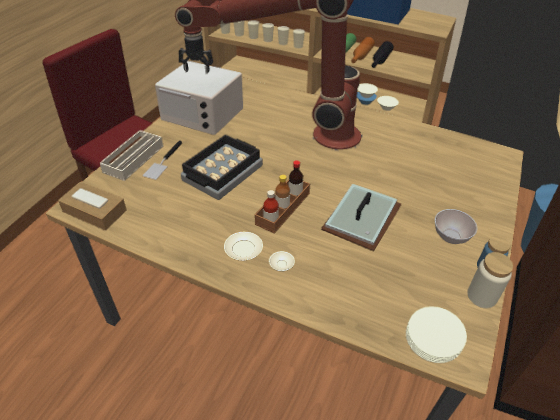

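The top view shows the lid at about (212,254) with its handle at (211,254), the caddy at about (284,230), and the pan at about (362,252). The scene view shows the lid at (362,213) and the pan at (223,163). Next I'll measure them.

```bash
cat > h.py <<'E'
from plant import manip, imaging
import cv2, numpy as np
def ray(d,uv):
    K=d["mtx"];T=d["world_to_cam"]
    p=cv2.undistortPoints(np.array(uv,float).reshape(-1,1,2),K,np.array([d["k1"],0,0,0,0.]))[:,0]
    D=np.c_[p,np.ones(len(p))]@T[:3,:3]; C=-T[:3,:3].T@T[:3,3]; return C,D
def onplane(d,uv,z):
    C,D=ray(d,uv); return C+D*((z-C[2])/D[:,2])[:,None]
def proj(d,P):
    T=d["world_to_cam"];q=np.atleast_2d(P)
    return cv2.projectPoints(q.astype(float),cv2.Rodrigues(T[:3,:3])[0],T[:3,3],d["mtx"],np.array([d["k1"],0,0,0,0.]))[0][:,0]
def tri(d1,u1,d2,u2):
    A=np.zeros((3,3));b=np.zeros(3)
    for d,u in((d1,u1),(d2,u2)):
        C,D=ray(d,[u]);D=D[0]/np.linalg.norm(D);M=np.eye(3)-np.outer(D,D);A+=M;b+=M@C
    return np.linalg.solve(A,b)
E
python3 - <<'E'
from h import *
t=imaging.grab_frame("top");s=imaging.grab_frame("scene")
cv2.imwrite("pics/t.png",t["frame"]);cv2.imwrite("pics/s.png",s["frame"])
a=lambda f,x,y,w,h,k:cv2.resize(f["frame"][y:y+h,x:x+w],None,fx=k,fy=k,interpolation=cv2.INTER_CUBIC)
R1=np.hstack([a(t,172,206,80,95,5),a(t,322,206,80,95,5)])
cv2.imwrite("pics/c1.png",R1)
R2=np.hstack([a(s,320,180,84,70,4.7),a(s,178,132,84,70,4.7)])
cv2.imwrite("pics/c2.png",R2)
E
```

```text
(no output)
```

View pics/c1.png

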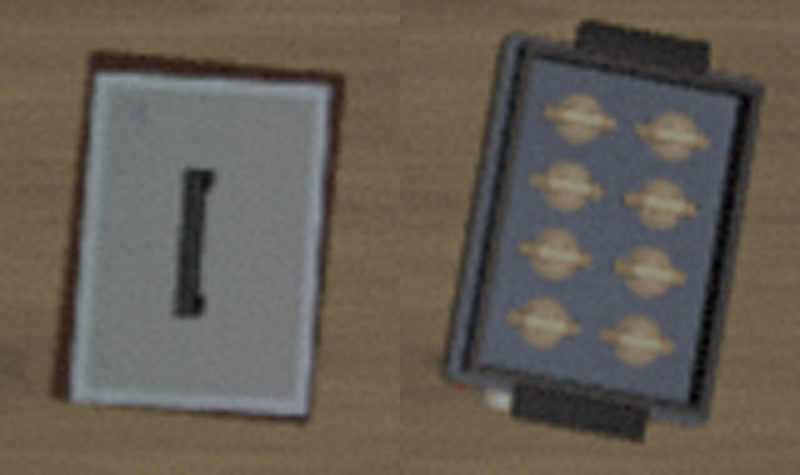

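View pics/c2.png

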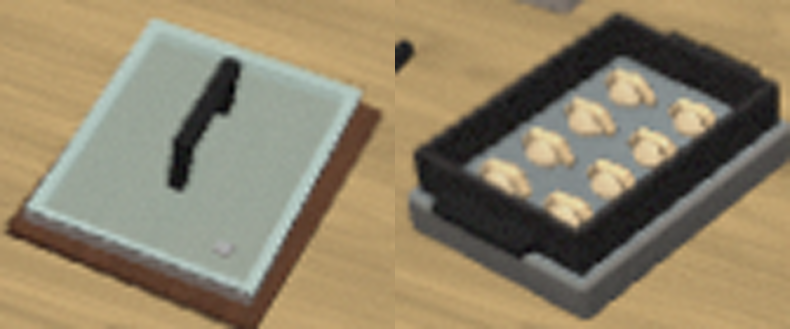

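The crops show clear lid frame corners in both views. The pan's black rim corners show clearly in the scene view, and in the top view the rim's outer edge sits inside the grey foot. I'll turn both into positions and cross-check them.

```bash
python3 - <<'E'
from h import *
t=imaging.grab_frame("top");s=imaging.grab_frame("scene")
def px(l,k,ox,oy): return (np.array(l,float)+.5)/k-.5+[ox,oy]
def rep(n,P):
    c=P.mean(0); v=(P[0]+P[1]-P[2]-P[3])/2; w=(P[0]-P[1]+P[3]-P[2])/2
    print(n,"ctr",c.round(4),"long",np.linalg.norm(v).round(4),"yaw",np.degrees(np.arctan2(v[1],v[0])).round(2),"short",np.linalg.norm(w).round(4),"yaw-",(np.degrees(np.arctan2(w[1],w[0]))-90).round(2))
def refine(d,uv,w=3):
    g=cv2.cvtColor(d["frame"],cv2.COLOR_BGR2GRAY);return cv2.cornerSubPix(g,np.float32(uv).reshape(-1,1,2),(w,w),(-1,-1),(3,50,.01))[:,0]
# order: far-left, far-right, near-right, near-left (world +x = far)
lt=px([(96,75),(332,85),(308,414),(72,402)],5,172,206)
ls=px([(250,298),(28,212),(152,20),(360,93)],4.7,320,180)
ps=px([(582-395,235),(415-395,155),(617-395,12),(778-395,90)],4.7,178,132)
# pan scene long axis
rep("lid top",onplane(t,lt,.026));rep("lid top ref",onplane(t,refine(t,lt),.026))
rep("lid scene",onplane(s,ls,.026));rep("lid sc ref",onplane(s,refine(s,ls),.026))
rep("pan scene",onplane(s,ps,.085));rep("pan sc ref",onplane(s,refine(s,ps),.085))
print("pan rim in top crop:",((proj(t,onplane(s,ps,.085))-[322,206]+.5)*5+[400,0]).round(0).tolist())
# masks: light lid frame, lid minAreaRect
for n,d,c in(("top",t,(212,254)),("scene",s,(362,213))):
    hsv=cv2.cvtColor(d["frame"],cv2.COLOR_BGR2HSV); x,y=c
    m=np.zeros(hsv.shape[:2],np.uint8); dark=(d["frame"].max(2)<60)
    m[y-30:y+30,x-15:x+15]=dark[y-30:y+30,x-15:x+15]
    k,lab,st,ce=cv2.connectedComponentsWithStats(m); i=1+st[1:,4].argmax(); print(n,"handle blob",st[i],ce[i],onplane(d,[ce[i]],.067).round(4))
# dark pan handle blobs (top)
m=(t["frame"].max(2)<60).astype(np.uint8);
k,lab,st,ce=cv2.connectedComponentsWithStats(m)
for i in range(1,k):
    if 325<ce[i][0]<400 and 200<ce[i][1]<300 and st[i,4]>15: print("dark",st[i],ce[i].round(1))
E
```

```text
lid top ctr [0.4434 0.2612 0.026 ] long 0.2488 yaw -2.86 short 0.1799 yaw- -2.12
lid top ref ctr [0.445  0.2624 0.026 ] long 0.2507 yaw -3.19 short 0.1811 yaw- -1.95
lid scene ctr [0.4529 0.265  0.026 ] long 0.2496 yaw -2.5 short 0.1761 yaw- -3.31
lid sc ref ctr [0.4521 0.2646 0.026 ] long 0.2422 yaw -3.04 short 0.1811 yaw- -4.89
pan scene ctr [ 0.465  -0.3048  0.085 ] long 0.2443 yaw -10.53 short 0.1795 yaw- -10.66
pan sc ref ctr [ 0.4618 -0.3088  0.085 ] long 0.2436 yaw -11.8 short 0.176 yaw- -9.46
pan rim in top crop: [[522.0, 40.0], [755.0, 77.0], [703.0, 414.0], [459.0, 357.0]]
top handle blob [207 240   8  29 120] [210.04166667 254.09166667] [[0.444  0.2617 0.067 ]]
scene handle blob [356 193  15  27 131] [362.6870229  205.16793893] [[0.4647 0.2659 0.067 ]]
dark [334 210  60  79 674] [370.1 237.7]
dark [345 282  27  12 203] [358.3 287.3]
```

```bash
python3 - <<'E'
from h import *
t=imaging.grab_frame("top");s=imaging.grab_frame("scene")
def blob(d,lo,hi,box):
    x,y,w,h=box;r=d["frame"][y:y+h,x:x+w];hs=cv2.cvtColor(r,cv2.COLOR_BGR2HSV)
    m=cv2.inRange(hs,np.array(lo),np.array(hi));k,l,st,ce=cv2.connectedComponentsWithStats(m);i=1+st[1:,4].argmax();return ce[i]+[x,y],st[i,4]
Y=((18,120,80),(35,255,255));W=((0,0,120),(180,70,255))
for n,c,bt,bs in(("yellow cap",Y,(275,220,18,18),(274,168,20,20)),("dish",W,(240,155,32,28),(264,248,36,28)),("plate",W,(273,150,38,40),(222,230,44,32))):
    (a,na),(b,nb)=blob(t,*c,bt),blob(s,*c,bs)
    print(n,a,na,b,nb,tri(t,a,s,b).round(4), onplane(t,[a],.02).round(4),onplane(s,[b],.02).round(4))
print("base",proj(t,[[0,0,0.]]),proj(s,[[0,0,0.]]),"tcp",proj(s,[manip.state()["tool_pos"]]))
E
```

```text
yellow cap [284.23529412 228.76470588] 51 [282.53571429 177.85714286] 56 [ 0.5363 -0.0115  0.1403] [[ 0.5428 -0.0127  0.02  ]] [[ 0.4026 -0.0726  0.02  ]]
dish [254.91256831 167.89071038] 366 [281.35121951 260.65853659] 410 [0.7795 0.1033 0.0176] [[0.7789 0.1034 0.02  ]] [[0.7814 0.1039 0.02  ]]
plate [291.63936291 169.17064846] 879 [242.89113356 245.55106622] 891 [ 0.776  -0.0398  0.0165] [[ 0.7753 -0.0396  0.02  ]] [[ 0.7788 -0.0382  0.02  ]]
base [[279.63138924 372.39823884]] [[336.41054547 134.55070868]] tcp [[196.36889144  73.84886023]]
```

The two cameras agree to about 3 mm on the dish and plate. From the top view, the handle centre is about (0.444, 0.262) with yaw about -3°. I'll move above it by way of x=0.45, staying above the bottles.

```bash
python3 -m pendant '[[[0,0,-0.01,0.116,0.12,0,1],[0,0,-0.01,0.116,0.12,0,1],[0,0,-0.01,0.116,0.12,0,1],[0,0,-0.01,0.116,0.12,0,1],[0,0,-0.01,0.116,0.12,0,1],[0,0,-0.01,0.116,0.12,0,1],[0,0,-0.01,0.116,0.12,0,1],[0,0,-0.01,0.116,0.12,0,1],[0,0,-0.01,0.116,0.12,0,1],[0,0,-0.01,0.1,0.12,0,1],[0,0,0,0,0.19,0,1],[0,0,0,0,0.19,0,1],[0,0,0,0,0.19,0,1],[0,0,0,0,0.19,0,1],[0,0,0,0,0.19,0,1],[0,0,0,0,0.19,0,1]]]'
python3 -m pendant '[[[0,0,0,0,0.19,0,1],[0,0,0,0,0.19,0,1],[0,0,0,0,0.19,0,1],[0,0,0,0,0.19,0,1],[0,0,0,0,0.19,0,1],[0,0,0,0,0.18,0,1],[0,0,0,0,0,-0.1,1],[0,0,0,0,0,-0.1,1],[0,0,0,0,0,-0.1,1],[0,0,0,0,0,0,1]]]'
python3 - <<'E'
from h import *
from scipy.spatial.transform import Rotation as R
st=manip.state();print(st["tool_pos"],st["contact_force"]);r=R.from_quat(st["tool_rot"],scalar_first=True).as_matrix();print(r.round(4),np.degrees(np.arctan2(r[1,0],r[0,0])))
s=imaging.grab_frame("scene");cv2.imwrite("pics/s2.png",s["frame"])
P=st["tool_pos"];uv=proj(s,[P,P-[0,0,.013*0]]);print(uv)
a=s["frame"][120:260,300:440];cv2.imwrite("pics/c3.png",cv2.resize(a,None,fx=4,fy=4,interpolation=cv2.INTER_CUBIC))
E
```

```text
time: 2.4
tool_pos: [0.4464, -0.0175, 0.2316]
tool_rot: [0.0, -0.688, 0.726, -0.0]
contact_force: [0.6, 0.4, 0.5]
gripper_width: 0.997
time: 3.65
tool_pos: [0.445, 0.2629, 0.154]
tool_rot: [-0.002, -0.688, 0.726, 0.001]
contact_force: [-0.5, -0.1, -0.4]
gripper_width: 0.999
[0.44496665 0.26287694 0.15397786] [-0.54352744 -0.09826814 -0.43970738]
[[-0.0543 -0.9985 -0.0045]
 [-0.9985  0.0543 -0.0019]
 [ 0.0021  0.0044 -1.    ]] -93.11072668947213
[[366.96335657 182.52355495]
 [366.96335657 182.52355495]]
```

View pics/c3.png

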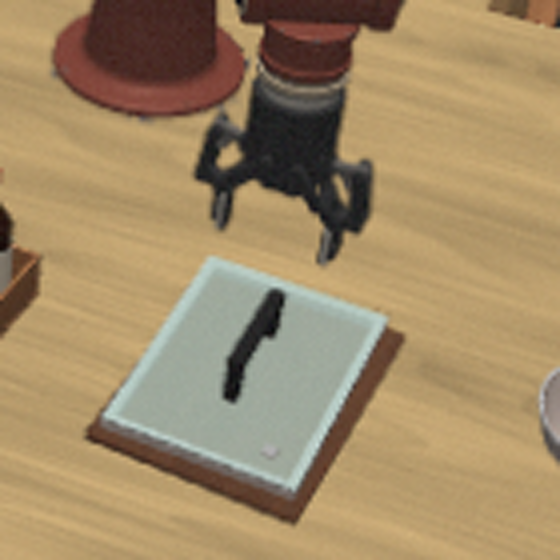

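The scene crop shows the fingertips at crop pixels (220,225) and (325,260), straddling the handle line. The scene camera sees them a few mm toward +x of where they should be, the same bias as for the lid. So I'll trust the top view, descend and close gradually.

```bash
python3 -m pendant '[[[0,0,0,0,-0.004,-0.07,1],[0,0,0,0,0,-0.07,0.9],[0,0,0,0,0,-0.07,0.8],[0,0,0,0,0,-0.07,0.7],[0,0,0,0,0,-0.07,0.6],[0,0,0,0,0,-0.04,0.6],[0,0,0,0,0,-0.034,0.6],[0,0,0,0,0,0,0.5],[0,0,0,0,0,0,0.4]]]'
python3 -m pendant '[[[0,0,0,0,0,0,0.34],[0,0,0,0,0,0,0.3],[0,0,0,0,0,0,0.27],[0,0,0,0,0,0,0.24],[0,0,0,0,0,0,0.22],[0,0,0,0,0,0,0.2],[0,0,0,0,0,0,0.18],[0,0,0,0,0,0,0.17]]]'
python3 -m pendant '[[[0,0,0,0,0,0,0.16],[0,0,0,0,0,0,0.15],[0,0,0,0,0,0,0.14]]]'
```

```text
time: 4.82
tool_pos: [0.447, 0.2627, 0.0509]
tool_rot: [0.001, -0.688, 0.726, -0.0]
contact_force: [0.1, 0.2, 0.0]
gripper_width: 0.399
time: 5.82
tool_pos: [0.4466, 0.2624, 0.0504]
tool_rot: [-0.0, -0.688, 0.726, -0.0]
contact_force: [-0.5, -0.7, 1.5]
gripper_width: 0.18
time: 6.2
tool_pos: [0.4466, 0.2624, 0.0505]
tool_rot: [-0.0, -0.688, 0.726, -0.0]
contact_force: [-1.3, -1.9, 4.3]
gripper_width: 0.175
```

```bash
python3 -m pendant '[[[0,0,0,0,0,0,0.25],[0,0,0,0,0,0,0.28],[0,0,0,0,0,-0.01,0.28],[0,0,0,0,0,-0.008,0.28],[0,0,0,0,0,0,0.24],[0,0,0,0,0,0,0.21],[0,0,0,0,0,0,0.19],[0,0,0,0,0,0,0.17],[0,0,0,0,0,0,0.15],[0,0,0,0,0,0,0.13],[0,0,0,0,0,0,0.12]]]'
python3 -m pendant '[[[0,0,0,0,0,0.01,0.12],[0,0,0,0,0,0.01,0.12],[0,0,0,0,0,0.02,0.12],[0,0,0,0,0,0.02,0.12],[0,0,0,0,0,0.02,0.12],[0,0,0,0,0,0,0.12],[0,0,0,0,0,0,0.12]]]'
python3 - <<'E'
from h import *
st=manip.state();print(st)
E
```

```text
time: 7.58
tool_pos: [0.4467, 0.2625, 0.046]
tool_rot: [0.0, -0.688, 0.726, -0.0]
contact_force: [-0.5, -0.9, 2.3]
gripper_width: 0.175
time: 8.45
tool_pos: [0.4465, 0.2625, 0.0658]
tool_rot: [-0.0, -0.688, 0.726, 0.0]
contact_force: [-0.2, 0.4, -4.0]
gripper_width: 0.177
{'time': 8.45, 'joint_pos': array([ 3.87702343e-01, -3.77052361e-02,  1.99557671e+00, -2.35921670e-05,
        1.18383438e+00,  2.01282579e+00]), 'joint_vel': array([-0.00134239,  0.00516441,  0.00428589,  0.00127651, -0.00110559,
       -0.00078533]), 'joint_efforts': array([-3.92056318e-03, -3.31093132e+01, -3.48301935e+01,  1.81134641e-03,
       -8.54674727e-03,  9.92047660e-06]), 'tool_pos': array([0.44645639, 0.26246212, 0.06575109]), 'tool_rot': array([-5.67134517e-05, -6.87643980e-01,  7.26048038e-01,  1.03128577e-05]), 'contact_force': array([-0.21389702,  0.41789546, -4.00452495]), 'ft_torque': array([ 0.05293779, -0.01293998, -0.0141281 ]), 'gripper_width': 0.17694273041523134}
```

Lifted, with a weight of about 4 N and the grip steady. I'll raise the lid well clear and re-measure the pan while it is still unobstructed.

```bash
python3 -m pendant '[[[0,0,0,0,0,0.02,0.12],[0,0,0,0,0,0.04,0.12],[0,0,0,0,0,0.06,0.12],[0,0,0,0,0,0.08,0.12],[0,0,0,0,0,0.08,0.12],[0,0,0,0,0,0.08,0.12],[0,0,0,0,0,0.08,0.12],[0,0,0,0,0,0.08,0.12],[0,0,0,0,0,0.08,0.12],[0,0,0,0,0,0.08,0.12],[0,0,0,0,0,0.06,0.12],[0,0,0,0,0,0.04,0.12],[0,0,0,0,0,0.02,0.12],[0,0,0,0,0,0,0.12]]]'
python3 - <<'E'
from h import *
t=imaging.grab_frame("top");s=imaging.grab_frame("scene")
cv2.imwrite("pics/t3.png",t["frame"]);cv2.imwrite("pics/s3.png",s["frame"])
x,y=318,200;a=t["frame"][y:y+100,x:x+90]
a=cv2.convertScaleAbs(cv2.resize(a,None,fx=6,fy=6,interpolation=cv2.INTER_CUBIC),alpha=1.8)
def rim(c,yaw,hx,hy,z):
    th=np.radians(yaw);e=np.array([np.cos(th),np.sin(th)]);n=np.array([-e[1],e[0]])
    return np.array([[*(np.array(c)+i*hx*e+j*hy*n),z] for i,j in((1,1),(1,-1),(-1,-1),(-1,1))])
P=rim((.460,-.306),-10.6,.125,.09,.085);uv=((proj(t,P)-[x,y]+.5)*6-.5).round().astype(int)
cv2.polylines(a,[uv],True,(0,255,255),1)
P=rim((.460,-.306),-10.6,.135,.1,.0);uv=((proj(t,P)-[x,y]+.5)*6-.5).round().astype(int);cv2.polylines(a,[uv],True,(0,255,0),1)
cv2.imwrite("pics/c4.png",a)
E
```

```text
time: 10.2
tool_pos: [0.4465, 0.2625, 0.2657]
tool_rot: [-0.0, -0.688, 0.726, 0.0]
contact_force: [0.1, -0.9, -3.9]
gripper_width: 0.177
```

View pics/c4.png

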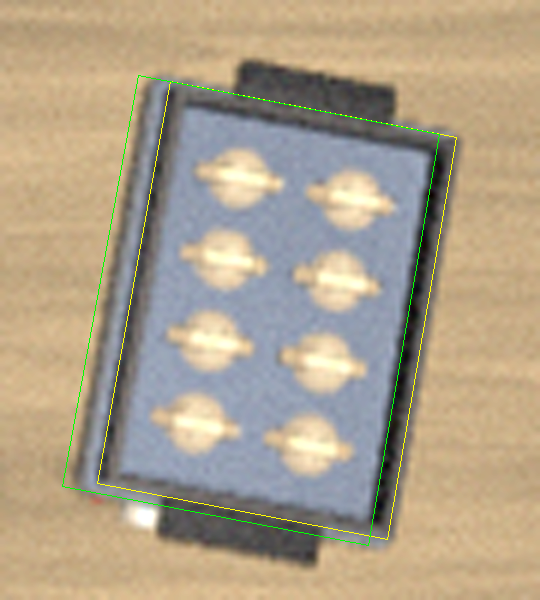

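```bash
cat >> h.py <<'E'
def rect(d,c,yaw,z,w=360,h=280,k=1.0):
    """image resampled on plane z: rows = -x' (far up), cols = -y'... 1 px = 1/k mm, centred on c"""
    th=np.radians(yaw);e=np.array([np.cos(th),np.sin(th)]);n=np.array([-e[1],e[0]])
    X=(h/2-np.arange(h)-.5)/k/1000;Y=(w/2-np.arange(w)-.5)/k/1000
    XX,YY=np.meshgrid(X,Y,indexing="ij")
    P=np.dstack([c[0]+XX*e[0]+YY*n[0],c[1]+XX*e[1]+YY*n[1],np.full(XX.shape,z)]).reshape(-1,3)
    m=proj(d,P).reshape(h,w,2).astype(np.float32)
    return cv2.remap(d["frame"],m[...,0],m[...,1],cv2.INTER_CUBIC)
E
python3 - <<'E'
from h import *
out=[]
for n in("top","scene"):
    d=imaging.grab_frame(n);np.save(f"pan_{n}.npy",d,allow_pickle=True)
    r=rect(d,(.46,-.306),-10.6,.085,280,340,1.4*1.0) if 0 else rect(d,(.46,-.306),-10.6,.085,380,500,1.5)
    r=cv2.convertScaleAbs(r,alpha=1.6 if n=="top" else 1.1)
    cv2.rectangle(r,(190-135,250-188),(190+135,250+188),(0,255,255),1);out.append(r)
cv2.imwrite("pics/c5.png",np.hstack(out))
E
```

```text
(no output)
```

View pics/c5.png

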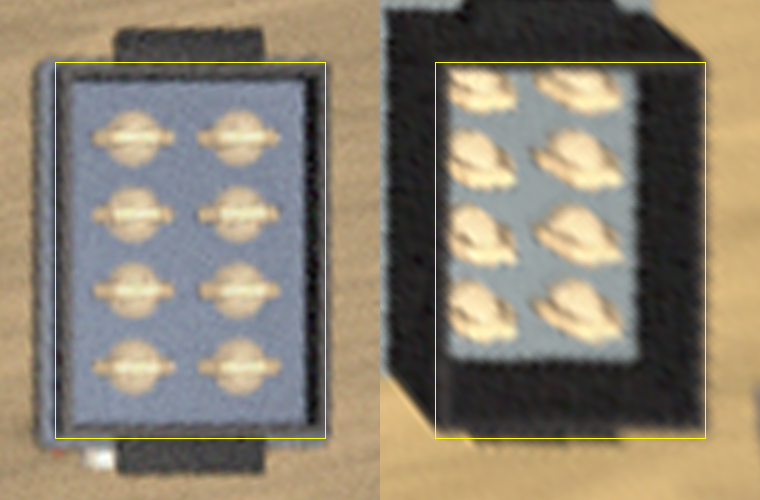

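In the rectified views, pan yaw -10.6° fits both cameras. The top view puts the rim squarely on the predicted rectangle, so the centre is about (0.460, -0.306). The scene view is shifted by its known +x bias of about 4 mm. Next I carry the lid over.

```bash
python3 -m pendant '[[[0,0,0,0,-0.04,0,0.12],[0,0,-0.002,0.003,-0.08,0,0.12],[0,0,-0.002,0.003,-0.12,0,0.12],[0,0,-0.003,0.004,-0.16,0,0.12],[0,0,-0.003,0.004,-0.164,0,0.12],[0,0,-0.003,0.004,-0.164,0,0.12],[0,0,-0.003,0.004,-0.164,0,0.12],[0,0,-0.003,0.004,-0.164,0,0.12],[0,0,-0.003,0.004,-0.164,0,0.12],[0,0,-0.003,0.004,-0.164,0,0.12],[0,0,-0.003,0.004,-0.164,0,0.12],[0,0,-0.003,0.004,-0.164,0,0.12],[0,0,-0.003,0.004,-0.164,0,0.12],[0,0,-0.003,0.004,-0.16,0,0.12],[0,0,-0.003,0.004,-0.12,0,0.12],[0,0,-0.003,0.004,-0.08,0,0.12],[0,0,0,0,-0.04,0,0.12],[0,0,0,0,0,0,0.12],[0,0,0,0,0,0,0.12]]]'
python3 -m pendant '[[[0,0,0,0,0,-0.04,0.12],[0,0,0,0,0,-0.08,0.12],[0,0,0,0,0,-0.08,0.12],[0,0,0,0,0,-0.08,0.12],[0,0,0,0,0,-0.04,0.12],[0,0,0,0,0,0,0.12],[0,0,0,0,0,0,0.12]]]'
python3 - <<'E'
from h import *
st=manip.state();P=st["tool_pos"];print(P,st["tool_rot"],st["contact_force"],st["ft_torque"])
from scipy.spatial.transform import Rotation as R
r=R.from_quat(st["tool_rot"],scalar_first=True).as_matrix();yaw=np.degrees(np.arctan2(r[1,0],r[0,0]))+90;print("yaw",yaw)
out=[]
for n in("top","scene"):
    d=imaging.grab_frame(n);np.save(f"lid_{n}.npy",d,allow_pickle=True)
    r=rect(d,P[:2],-10.6,P[2]-.034+.014,380,500,1.5)
    r=cv2.convertScaleAbs(r,alpha=1.6 if n=="top" else 1.1)
    cv2.rectangle(r,(190-135,250-188),(190+135,250+188),(0,255,255),1);out.append(r)
cv2.imwrite("pics/c6.png",np.hstack(out))
E
```

```text
time: 12.78
tool_pos: [0.4611, -0.3057, 0.2658]
tool_rot: [0.0, -0.637, 0.771, 0.0]
contact_force: [0.0, 0.0, -4.2]
gripper_width: 0.175
time: 13.65
tool_pos: [0.4615, -0.3069, 0.1867]
tool_rot: [0.0, -0.637, 0.771, -0.001]
contact_force: [-0.0, 0.9, -3.7]
gripper_width: 0.179
[ 0.46151091 -0.30694294  0.18672168] [ 1.36859209e-04 -6.37041160e-01  7.70829360e-01 -7.99515345e-04] [-0.01509924  0.85771523 -3.65701474] [0.05320965 0.0245257  0.01342543]
yaw -10.856924597015947
```

View pics/c6.png

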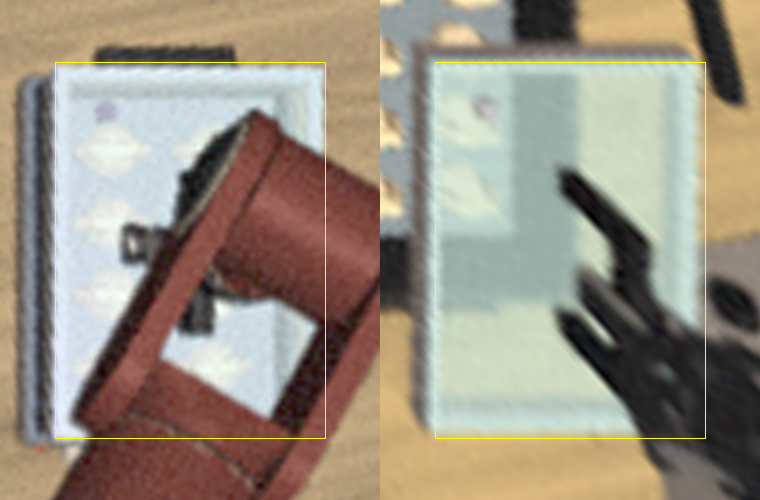

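The lid looks level and parallel to the pan. The scene view's -x edge (row ~432) and right edge (column ~703) are clean for both lid and pan, so I'll compare those at sub-pixel level. That cancels the camera bias.

```bash
python3 - <<'E'
from h import *
k=3;W,H=760,1000
def edge(p,c,r=22):  # strongest step near c, centroid of |grad|
    g=np.abs(np.diff(cv2.GaussianBlur(p.reshape(-1,1).astype(np.float32),(1,9),0).ravel()))
    i=np.arange(c-r,c+r);w=g[i]; j=i[w.argmax()];q=np.arange(j-8,j+9);return ((g[q]*q).sum()/g[q].sum()+1).round(1)
def go(n,f,c,z,hseg,vseg,hrow,vcol):
    d=np.load(f+"_"+n+".npy",allow_pickle=True).item()
    r=rect(d,c,-10.6,z,W,H,k).astype(float).sum(2)
    a=[(edge(r[:,s:s+40].mean(1),hrow)-H/2)/k for s in hseg]
    b=[(edge(r[s:s+40].mean(0),vcol)-W/2)/k for s in vseg]
    print(n,f,"row edge mm down",np.round(a,2),"col edge mm right",np.round(b,2))
pc,lc=(.46,-.306),(.46151,-.30694); lz=.18672-.02
hs=[140,440,480,540,580]
go("scene","pan",pc,.085,[140,500,540,580],[200,300,400,500,600,700],864,646)
go("scene","lid",lc,lz,[140,180,220,260,300,340,380],[180,220,260,300,340,780],864,646)
go("top","pan",pc,.085,[140,180,540,580],[200,400,600,700],130,650)
go("top","lid",lc,lz,[140,180,220,300,400,540,580],[140,160],130,650)
E
```

```text
scene pan row edge mm down [122.63 120.   119.37 120.67] col edge mm right [89.67 89.67 89.7  89.73 90.   89.67]
scene lid row edge mm down [123.63 123.3  123.03 123.97 121.67 122.7  121.4 ] col edge mm right [86.27 85.4  85.67 85.63 85.7  82.4 ]
top pan row edge mm down [-129.73 -129.3  -123.03 -118.  ] col edge mm right [85.4  85.63 86.   85.8 ]
top lid row edge mm down [-122.   -122.7  -122.47 -122.63 -122.07 -121.8  -121.93] col edge mm right [89.   88.47]
```

```bash
python3 -m pendant '[[[0,0,0.0015,0.004,0,-0.02,0.12],[0,0,0,0,0,-0.04,0.12],[0,0,0,0,0,-0.05,0.12],[0,0,0,0,0,-0.05,0.12],[0,0,0,0,0,-0.03,0.12],[0,0,0,0,0,-0.02,0.12],[0,0,0,0,0,0,0.12],[0,0,0,0,0,0,0.12]]]'
python3 - <<'E'
from h import *
st=manip.state();P=st["tool_pos"];print(P,st["tool_rot"],st["contact_force"])
d=imaging.grab_frame("scene");np.save("fin_scene.npy",d,allow_pickle=True);np.save("fin_top.npy",imaging.grab_frame("top"),allow_pickle=True)
o=proj(d,[[P[0],P[1],.114]])[0].astype(int)
a=d["frame"][o[1]-47:o[1]+58,o[0]-60:o[0]+70];print("off",o-[60,47])
cv2.imwrite("pics/c7.png",cv2.resize(a,None,fx=6,fy=5.7,interpolation=cv2.INTER_CUBIC) if 0 else cv2.resize(a,None,fx=5.5,fy=5.5,interpolation=cv2.INTER_CUBIC))
E
```

```text
time: 14.75
tool_pos: [0.4623, -0.3068, 0.1339]
tool_rot: [0.0, -0.639, 0.769, -0.0]
contact_force: [-0.2, -0.1, -3.4]
gripper_width: 0.179
[ 0.46234902 -0.30678199  0.13386787] [ 9.22709021e-05 -6.38850754e-01  7.69330528e-01 -4.94066142e-04] [-0.20551816 -0.05440248 -3.44850359]
off [160 103]
```

View pics/c7.png

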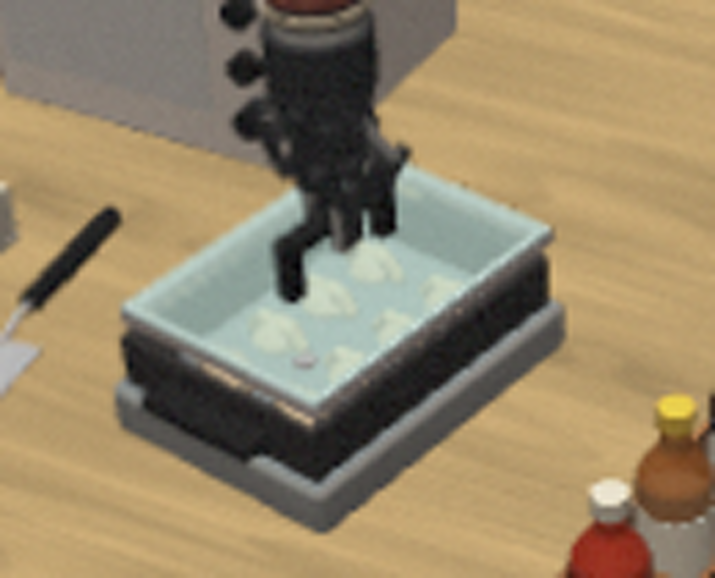

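The crop shows the lid hovering with an even gap all round. Its top corners are at about (125,312), (318,410) and (553,232). I'll check them against where they should be, using the pan rim corners measured in the same camera.

```bash
python3 - <<'E'
from h import *
s=np.load("fin_scene.npy",allow_pickle=True).item()
px=lambda l,k,ox,oy:(np.array(l,float)+.5)/k-.5+[ox,oy]
ps=px([(187,235),(20,155),(383,90)],4.7,178,132)   # front(+x+y), left(+x-y), right(-x+y)
R=onplane(s,ps,.085)
want=proj(s,R+[0,0,.029]); got=px([(318,410),(125,312),(553,232)],5.5,160,103)
print("pixel diff got-want",(got-want).round(2).tolist())
L=onplane(s,got,.1139)
print("lid-pan corner mm",((L-R)*1e3).round(1).tolist())
for n,Q in(("pan",R),("lid",L)):
    v=Q[0]-Q[2];w=Q[0]-Q[1];print(n,np.linalg.norm(v).round(4),np.degrees(np.arctan2(v[1],v[0])).round(2),np.linalg.norm(w).round(4),(np.degrees(np.arctan2(w[1],w[0]))-90).round(2))
# line fits of the lid's/pan's -x and -y edges (far silhouettes) and gap views, k=4 px/mm
def prof(f,n,c,z,seg,axis,lo,hi):
    d=np.load(f+"_"+n+".npy",allow_pickle=True).item();k=4
    r=cv2.GaussianBlur(rect(d,c,-10.6,z,800,1200,k),(0,0),3).astype(float).sum(2);o=[]
    for a in seg:
        i=int((600 if axis else 400)+a*k); p=(r[i-20:i+20].mean(0) if axis else r[:,i-20:i+20].mean(1))
        g=np.abs(np.diff(p));b=(400 if axis else 600);q=g[int(b+lo*k):int(b+hi*k)];o.append((q.argmax()+.5)/k+lo)
    return np.round(o,1)
c=(.46,-.306)
print("scene right edge pan",prof("pan","scene",c,.085,range(-110,111,20),1,80,97)," lid",prof("fin","scene",c,.1139,range(-110,111,20),1,80,97))
print("scene bottom edge pan",prof("pan","scene",c,.085,range(-80,81,20),0,112,132)," lid",prof("fin","scene",c,.1139,range(-80,81,20),0,112,132))
print("top far edge lid",prof("fin","top",c,.1139,range(-80,81,20),0,-132,-115),"pan",prof("pan","top",c,.085,range(-80,81,20),0,-132,-115))
print("top left edge lid",prof("fin","top",c,.1139,range(-110,111,20),1,-98,-80),"pan",prof("pan","top",c,.085,range(-110,111,20),1,-98,-80))
print("top right edge lid",prof("fin","top",c,.1139,range(-110,111,20),1,80,98),"pan",prof("pan","top",c,.085,range(-110,111,20),1,80,98))
E
```

```text
pixel diff got-want [[0.65, 1.79], [1.43, 0.88], [1.17, 0.11]]
lid-pan corner mm [[7.5, 7.3, 28.9], [2.1, 7.9, 28.9], [-1.5, 4.3, 28.9]]
pan 0.2381 -11.48 0.1757 -8.65
lid 0.2464 -10.39 0.1759 -10.44
scene right edge pan [90.1 89.9 90.1 88.1 89.9 89.6 90.1 89.6 89.6 89.4 89.9 89.6]  lid [83.6 85.9 86.1 86.9 87.4 86.6 85.9 84.9 80.4 80.9 80.1 80.1]
scene bottom edge pan [122.6 127.9 128.1 128.6 127.6 128.1 119.4 119.1 118.9]  lid [120.4 119.9 120.6 121.4 122.6 119.6 113.4 118.4 127.4]
top far edge lid [-123.6 -123.6 -125.1 -125.1 -125.4 -125.1 -125.4 -124.4 -124.9] pan [-129.1 -129.4 -118.4 -118.1 -117.9 -123.1 -118.6 -121.6 -116.9]
top left edge lid [-90.6 -90.9 -90.9 -91.1 -90.9 -90.9 -90.4 -90.9 -90.4 -90.6 -90.6 -90.4] pan [-91.6 -92.1 -91.6 -91.6 -91.9 -91.6 -91.4 -91.9 -91.1 -91.4 -91.4 -91.1]
top right edge lid [87.9 88.6 88.4 87.1 90.4 83.1 82.9 94.6 81.9 97.6 88.4 80.1] pan [86.1 85.6 84.9 93.6 85.6 93.6 86.1 85.6 85.6 85.4 85.6 94.1]
```

```bash
python3 - <<'E'
from h import *
L=lambda f,n:np.load(f+"_"+n+".npy",allow_pickle=True).item()
c=(.46,-.306)
def P(f,n,z,axis,a,b,lo,hi):
    r=rect(L(f,n),c,-10.6,z,400,600,2).astype(float).mean(2)
    p=r[300+2*a:300+2*b].mean(0) if axis else r[:,200+2*a:200+2*b].mean(1); o=200 if axis else 300
    print(f,n,"cols" if axis else "rows",lo,p[o+2*lo:o+2*hi:2].round().astype(int).tolist())
P("pan","top",.085,1,-100,100,80,98);P("fin","top",.1139,1,-110,-90,80,98)
P("pan","top",.085,1,-100,100,-105,-75);P("fin","top",.1139,1,-100,60,-105,-75)
P("pan","top",.085,0,-85,-60,-135,-110);P("pan","top",.085,0,60,85,-135,-110);P("fin","top",.1139,0,-60,60,-135,-110)
P("pan","top",.085,0,60,80,110,135)
P("pan","scene",.085,1,-70,10,75,100);P("fin","scene",.1139,1,-70,10,75,100)
P("pan","scene",.085,0,55,80,108,132);P("fin","scene",.1139,0,-80,0,108,132)
E
```

```text
pan top cols 80 [17, 14, 15, 18, 24, 32, 41, 48, 54, 57, 59, 61, 64, 70, 78, 85, 90, 94]
fin top cols 80 [139, 141, 142, 143, 144, 143, 139, 132, 122, 111, 103, 97, 94, 93, 94, 95, 95, 95]
pan top cols -105 []
fin top cols -105 []
pan top rows -135 [101, 100, 100, 98, 95, 91, 86, 82, 79, 76, 73, 70, 66, 63, 61, 59, 56, 53, 50, 47, 46, 48, 53, 60, 68]
pan top rows -135 [92, 92, 91, 89, 87, 84, 81, 79, 77, 75, 72, 67, 63, 58, 55, 52, 49, 45, 40, 37, 36, 39, 44, 51, 58]
fin top rows -135 [49, 49, 49, 49, 51, 54, 59, 66, 76, 88, 103, 118, 131, 141, 145, 146, 145, 143, 140, 137, 132, 126, 122, 119, 119]
pan top rows 110 [78, 77, 74, 70, 66, 62, 58, 55, 54, 55, 58, 61, 64, 67, 70, 74, 78, 81, 82, 83, 84, 84, 86, 88, 91]
pan scene cols 75 [29, 29, 30, 30, 32, 34, 36, 39, 42, 47, 52, 60, 68, 78, 88, 99, 110, 120, 129, 136, 142, 147, 150, 152, 153]
fin scene cols 75 [189, 191, 193, 194, 194, 193, 191, 189, 186, 182, 177, 173, 168, 163, 159, 156, 154, 152, 151, 151, 151, 151, 151, 151, 151]
pan scene rows 108 [32, 33, 34, 35, 37, 40, 43, 47, 53, 60, 68, 78, 87, 97, 106, 115, 123, 129, 135, 140, 144, 146, 148, 149]
fin scene rows 108 [187, 189, 191, 193, 194, 194, 193, 192, 190, 187, 183, 179, 174, 168, 162, 157, 153, 149, 147, 147, 147, 148, 149, 150]
```

Both cameras agree in x to within about 1 mm. Sideways, the lid's right edge falls short of the pan's by 3.2 mm (scene) and about 5 mm (top). The pan handles' mid-line agrees, so I'm shifting 4 mm to the pan's -y.

```bash
python3 -m pendant '[[[0,0,0,-0.001,-0.004,0,0.12],[0,0,0,-0.001,-0.006,0,0.12],[0,0,0,-0.001,-0.006,0,0.12],[0,0,0,0,0,0,0.12],[0,0,0,0,0,0,0.12],[0,0,0,0,0,0,0.12]]]'
python3 - <<'E'
from h import *
st=manip.state();print(st["tool_pos"],st["tool_rot"],st["contact_force"],st["ft_torque"],np.abs(st["joint_vel"]).max())
for n in("top","scene"): np.save(f"fin_{n}.npy",imaging.grab_frame(n),allow_pickle=True)
L=lambda f,n:np.load(f+"_"+n+".npy",allow_pickle=True).item()
c=(.46,-.306);k=2
def X(f,n,z,axis,a,b,lo,hi,inner,outer):
    r=rect(L(f,n),c,-10.6,z,400,600,k).astype(float).mean(2)
    p=r[300+2*a:300+2*b].mean(0) if axis else r[:,200+2*a:200+2*b].mean(1); o=200 if axis else 300
    q=p[o+2*lo:o+2*hi]-(inner+outer)/2;i=np.where(np.sign(q[:-1])!=np.sign(q[1:]))[0];print(f,n,"col" if axis else "row",(a,b),(i/2+lo+.4).tolist())
for a in(-70,-45,-20): X("pan","scene",.085,1,a,a+25,75,100,29,152);X("fin","scene",.1139,1,a,a+25,78,105,194,151)
for a in(-80,-40): X("fin","scene",.1139,0,a,a+30,112,132,194,149)
for a in(-100,-50,0,50):X("pan","top",.085,1,a,a+40,86,99,58,94)
X("fin","top",.1139,1,-110,-90,82,98,143,94)
d=L("fin","scene");a=d["frame"][100:215,150:290];b=L("fin","top")["frame"][200:305,310:410]
cv2.imwrite("pics/c8.png",np.hstack([cv2.resize(a,(467,383),interpolation=cv2.INTER_CUBIC),cv2.convertScaleAbs(cv2.resize(b,(330,383),interpolation=cv2.INTER_CUBIC),alpha=1.5)]))
E
```

```text
time: 15.6
tool_pos: [0.4613, -0.3105, 0.1333]
tool_rot: [0.0, -0.639, 0.769, 0.0]
contact_force: [0.0, 0.3, -3.1]
gripper_width: 0.176
[ 0.46130143 -0.31047201  0.13326803] [ 2.53248979e-05 -6.38873763e-01  7.69311584e-01  3.85652404e-05] [ 0.01272776  0.29145011 -3.08482781] [-0.02412504 -0.03650654  0.02248899] 0.0015292034880041163
pan scene col (-70, -45) [88.9]
fin scene col (-70, -45) [88.9]
pan scene col (-45, -20) [89.4]
fin scene col (-45, -20) [88.9]
pan scene col (-20, 5) [89.9]
fin scene col (-20, 5) [89.9]
fin scene row (-80, -50) [120.4]
fin scene row (-40, -10) [119.9]
pan top col (-100, -60) [93.9]
pan top col (-50, -10) [93.9]
pan top col (0, 40) [93.9]
pan top col (50, 90) [93.9]
fin top col (-110, -90) [91.9]
```

View pics/c8.png

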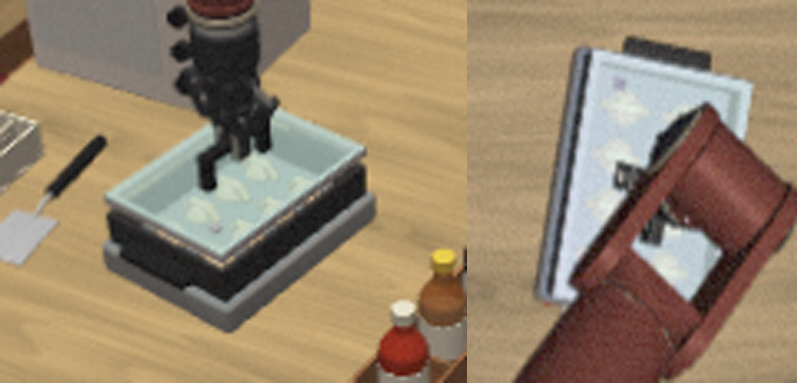

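Scene edges now coincide within 0.5 mm, and the top view still asks for about 2 mm. I'll split the difference with a 1 mm trim, then hand in.

```bash
python3 -m pendant '[[[0,0,0,0,-0.004,0.002,0.12],[0,0,0,0,0,0,0.12],[0,0,0,0,0,0,0.12],[0,0,0,0,0,0,0.12],[0,0,0,0,0,0,0.12],[0,0,0,0,0,0,0.12]]]'
python3 -c "
from plant import manip
s=manip.state();print(s['tool_pos'],s['joint_vel'].round(4),s['gripper_width']);print(manip.job_done())"
```

```text
time: 16.45
tool_pos: [0.4613, -0.3115, 0.1338]
tool_rot: [-0.0, -0.639, 0.769, 0.0]
contact_force: [0.3, -0.9, -2.6]
gripper_width: 0.178
[ 0.46128456 -0.31146066  0.13376378] [-0.0004 -0.0005  0.0011 -0.0023  0.0001  0.0015] 0.17788287948011544
the job is handed in; nothing more can be done
None
```

I lifted the lid by its handle and carried it over the caddy. I handed the job in at 16.5 s (limit 51 s) with the lid still held and motionless over the pan.

- **Height:** the gripper reading puts the lid's underside at about 100 mm, so the gap to the rim is about 15 mm. That assumes the lid did not slip in the grip, and I did not measure the gap directly. The last pictures show a visible gap on the two sides that could be seen.
- **Alignment:** the two cameras disagreed slightly. In the scene view, lid and pan edges matched within about 0.5 mm both ways. The top view still wanted about 2 mm more to the pan's -y, so I split the difference with a final 1 mm trim and took no pictures after it.
- **Angle:** the tool's angle is within about 0.3° of the pan's.
- **Level:** the tool is vertical and the lid looked level. Edge fits at an earlier height hinted at up to about 1° of tilt, but they were noisy and I could not confirm it.
- **Grip:** I closed the fingers gradually and stopped the command just inside contact. The grip force cannot be read; the interface caps it at 60 N.
- **Force:** the load at the wrist drifted from about 4 N to 2.6 N. I took this as sensor noise, but did not check it. I saw no sign of contact with the pan, caddy or bottles.

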